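# Dry-run a rout line and punch the hole

### The arm

A 7-joint arm with a two-finger parallel gripper is mounted at the origin on the work surface. World frame = base frame: x ahead of the robot, y to its left, z up, the work surface at z = 0. Lengths are in m, angles in rad, forces in N, time in s.
With the tool pointing down it reaches from about 0.4 to 0.875 m from the base axis. Payload 6.5 kg.
Tool frame: the origin (TCP) lies between the finger pads; the fingertips stand 22 mm ahead of it and the grasp point (between the pads) lies 3 mm ahead of it (env.tcp_to_tips is the distance from the TCP to the fingertips, in m); z points along the fingers, x is the direction in which the jaws open and shut, and the axes are right-handed (so a half turn about z gives the same grasp; the last joint's range is limited). The gripper opens to 88 mm and grips with 3 to 60 N. Pads are 18 mm wide; open, the fingers measure 123 mm over their backs; the gripper's body (75 mm by 187 mm) begins 45 mm behind the grasp point.
Start: joints at [-1.168, 0.536, -0.004, 1.538, 0.003, 1.067, -0.071], TCP at [0.294, 0.58, 0.261] pointing down, gripper open.
Joint ranges: [-2.7, 2.7], [-0.37, 2.16], [-1.27, 1.26], [0.24, 2.4], [-1.31, 4.45], [0.19, 1.91], [-2.76, 2.76]. Speed limits (rad/s): [2.39, 2.39, 3.14, 3.14, 3.14, 3.14, 3.14].

### API

Orientations are given as [roll, pitch, yaw] about the fixed x, y, z axes, in that order (R = Rz(yaw) Ry(pitch) Rx(roll)).
In Python, from rig import telemetry, cams, ticket, nets, env gives the robot as it stands.
- The arm moves only by the tool step_arm, never from a script. Its argument "rows" is a list of rows, each a list of 3 entries, a list of its own where there are three numbers: the shift along the tool's x, y, z in mm, then the turn about the tool's z in rad, then the opening, from -1 (shut) to 1 (fully open), so that 0 is half open. A call has 1 to 8 rows; each row is the pose to reach, as a shift and turn from the pose measured when the call began, along the tool's axes at that moment; what a row does not reach only later rows make up. A row lasts 1/12 s, in which the tool goes at most 41.7 mm and 7.16 degrees, less where a joint would pass 70% of its speed; a pose out of reach is approached as far as the arm can. A call with a gripper value outside its range is refused whole. The fingers move at their own pace and stop on an object; "newtons" is the grip in N (left out, the last holds). Time passes only in rows, so rows that repeat a pose let the fingers close. It gives the time, the measured TCP pose, the force and the opening at its end, in the units of the state.
- telemetry.get_obs(): the state, without advancing time (a new reading comes with each control period).
- cams.camera(name): name is "side" or "top" or "wrist"; returns the picture (480x640x3 uint8, red, green, blue); there is no depth.
- cams.camera_model(name): a dict with "mtx" (3x3 intrinsics, pixels), "rvec" (rotation vector, rad) and "tvec" (3), from world to camera coordinates, as OpenCV has them. Camera axes: x right, y down, z forward; pixel columns grow to the right and rows downward; lengths in m; the calibration is good to about 2 mm. A picture is of the moment at which its call begins: read the wrist's pose just before it. camera_model takes no time and is no camera call; for the wrist camera it gives the pose at the moment of the call.
- ticket.hand_in(): hands the job in, once; it reports no verdict.
Trained networks look in the newest picture that a camera, given by its name, has taken for a name from the list of things; names that differ only in an ending like _2 or _b are one class to them, and where a whole thing is asked for, a point or a joint stands for the part that bears it (a point fixed in the world has none). Each returns a list of dicts, best first, with "conf" (0 to 1); they miss things now and then, are a little off and sometimes report something else, mostly with a low value. They report only what shows in the picture. A call takes as long as a camera call.
- nets.look_for(camera, name): "box" ([left, top, width, height] in pixels, round what is visible of it).
The state is a dict: "time": time; "joint_positions": joint angles; "qvel": joint speeds; "joint_torque": joint torques, N m; "position": TCP position; "tcp_rot": TCP orientation; "contact_force": force on the tool from outside, world axes, zero at the start; "ft_torque": the same for the moment, N m; "finger_gap": finger opening in m.
Only numpy, scipy, OpenCV 4.12 (cv2) and the standard library are available. Lean on these libraries where they do the work, as an engineer would, in place of code of your own. Each camera call takes 0.05 s, during which the arm holds its last target. There are 200 camera calls.

### The job

Make a dry run of the rout line marked on the wooden drawer front: trace the white line with the fingertips, about a finger's breadth above the wood and never touching it, from the green dot round both corners, over every dot, to the last dot before the blue jig. Then press the jig's orange centre-punch plunger gently all the way down with the fingertips, and finish while still holding it down. Grasp nothing, and leave the other things where they stand.

Things in the scene. Friction and masses are not known exactly. Their poses are not given: they have to be found in the camera images.
- panel: wooden drawer front lying flat, fixed to the bench, 280 (its x) by 240 (its y) by 18 mm thick. Origin at the centre of its underside, z up. A 4 mm white line drawn on its top face is a square U with nine dots on it, 160 mm wide and 160 mm high; the blue jig stands 60 mm beyond the last dot. It lies at any yaw.
- mark1 (a point): green start dot, 20 mm across, centre, on the panel's top face (18 mm above the bench), at (-80, -80) mm in the panel's x, y. The line starts here.
- mark2 (a point): white dot 2, 12 mm across, centre, on the panel's top face (18 mm above the bench), at (-80, -27) mm in the panel's x, y.
- mark3 (a point): white dot 3, 12 mm across, centre, on the panel's top face (18 mm above the bench), at (-80, 27) mm in the panel's x, y.
- mark4 (a point): white dot 4, 12 mm across, centre, on the panel's top face (18 mm above the bench), at (-80, 80) mm in the panel's x, y. A corner of the line.
- mark5 (a point): white dot 5, 12 mm across, centre, on the panel's top face (18 mm above the bench), at (-27, 80) mm in the panel's x, y.
- mark6 (a point): white dot 6, 12 mm across, centre, on the panel's top face (18 mm above the bench), at (27, 80) mm in the panel's x, y.
- mark7 (a point): white dot 7, 12 mm across, centre, on the panel's top face (18 mm above the bench), at (80, 80) mm in the panel's x, y. A corner of the line.
- mark8 (a point): white dot 8, 12 mm across, centre, on the panel's top face (18 mm above the bench), at (80, 30) mm in the panel's x, y.
- mark9 (a point): white dot 9, 12 mm across, centre, on the panel's top face (18 mm above the bench), at (80, -20) mm in the panel's x, y. The last dot; the line ends here.
- jig: blue drilling jig fixed on the panel at (80, -80) mm in the panel's x, y: 50 x 50 mm block, 12 mm high, with a low blue rib on one edge and a 28 mm steel collar to 18 mm. Origin at the centre of its underside, on the panel's top face, z up.
- punch_top (a point): centre of the top face of the jig's orange centre-punch plunger, a button 22 mm across; it stands 36 mm above the panel's top (54 mm above the bench) when up and moves straight down. It has clear air 8 mm high under its rim when up.
- punch (a joint): travel of the plunger in m: 0 up, 0.008 fully down. A spring pushes it back up when let go: 1.6 N to start it, 8 N fully down.
- pull: loose brass drawer pull standing on the panel inside the U, 34 mm across, 32 mm high. Origin at the centre of its underside. A bystander: to be left alone.
- glue: loose small jar with a red lid standing on the panel in the mouth of the U, 32 mm across, 50 mm high. Origin at the centre of its underside. A bystander: to be left alone.
- tape: loose yellow and black tape measure on the bench, 75 x 40 x 70 mm high. Origin at the centre of its underside. A bystander: to be left alone.
- wax: loose cork sanding block on the bench, 70 x 35 x 22 mm. Origin at the centre of its underside. A bystander: to be left alone.
- square: loose try square lying on the bench: wooden stock 120 mm, metal blade 170 mm, 18 mm high. Origin at the centre of its underside (of its stock). A bystander: to be left alone.
- spray: loose spray can on the bench, 60 mm across, 180 mm high. Origin at the centre of its underside. A bystander: to be left alone.
- stain: loose tin with a red band on the bench, 90 mm across, 90 mm high. Origin at the centre of its underside. A bystander: to be left alone.

How it is judged:
On the way, in this order (a step that is already met when the one before it is completed fails the run):
1. the fingertips pass just above green start dot (mark1), grasp point within 20 mm of it sideways and less than 60 mm above the wood, plunger up (horizontal distance between the grasp point and mark1 below 0.02 m and z of the grasp point in the frame of panel below 0.078 m and value of joint punch below 0.002 m), for 0.04 s.
2. the fingertips pass just above white dot 2 (mark2), grasp point within 20 mm of it sideways and less than 60 mm above the wood, plunger up (horizontal distance between the grasp point and mark2 below 0.02 m and z of the grasp point in the frame of panel below 0.078 m and value of joint punch below 0.002 m), for 0.04 s.
3. the fingertips pass just above white dot 3 (mark3), grasp point within 20 mm of it sideways and less than 60 mm above the wood, plunger up (horizontal distance between the grasp point and mark3 below 0.02 m and z of the grasp point in the frame of panel below 0.078 m and value of joint punch below 0.002 m), for 0.04 s.
4. the fingertips pass just above white dot 4 (mark4), grasp point within 20 mm of it sideways and less than 60 mm above the wood, plunger up (horizontal distance between the grasp point and mark4 below 0.02 m and z of the grasp point in the frame of panel below 0.078 m and value of joint punch below 0.002 m), for 0.04 s.
5. the fingertips pass just above white dot 5 (mark5), grasp point within 20 mm of it sideways and less than 60 mm above the wood, plunger up (horizontal distance between the grasp point and mark5 below 0.02 m and z of the grasp point in the frame of panel below 0.078 m and value of joint punch below 0.002 m), for 0.04 s.
6. the fingertips pass just above white dot 6 (mark6), grasp point within 20 mm of it sideways and less than 60 mm above the wood, plunger up (horizontal distance between the grasp point and mark6 below 0.02 m and z of the grasp point in the frame of panel below 0.078 m and value of joint punch below 0.002 m), for 0.04 s.
7. the fingertips pass just above white dot 7 (mark7), grasp point within 20 mm of it sideways and less than 60 mm above the wood, plunger up (horizontal distance between the grasp point and mark7 below 0.02 m and z of the grasp point in the frame of panel below 0.078 m and value of joint punch below 0.002 m), for 0.04 s.
8. the fingertips pass just above white dot 8 (mark8), grasp point within 20 mm of it sideways and less than 60 mm above the wood, plunger up (horizontal distance between the grasp point and mark8 below 0.02 m and z of the grasp point in the frame of panel below 0.078 m and value of joint punch below 0.002 m), for 0.04 s.
9. the fingertips pass just above white dot 9 (mark9), grasp point within 20 mm of it sideways and less than 60 mm above the wood, plunger up (horizontal distance between the grasp point and mark9 below 0.02 m and z of the grasp point in the frame of panel below 0.078 m and value of joint punch below 0.002 m), for 0.04 s.
10. the plunger is pressed at least 5 of its 8 mm down by the fingers (value of joint punch above 0.005 m and contact force between the fingers and jig above 1 N), for 0.2 s.
At the end, for the whole second after the job is handed in: The plunger is held at least 5 mm down by the fingers with more than 1 N; all seven loose bystanders are upright and within 12 mm of where they started (all of step 10 and distance of each of pull, glue, tape, wax, square, spray, stain from where it was at the start of the episode below 0.012 m and angle between each of pull, glue, tape, wax, square, spray, stain's own z axis and vertical below 0.2 rad); the arm keeps its last pose, push and grip.
It fails at once if the robot touches the wooden panel (contact force between any of the fingers, the arm and panel above 1 N).
It fails at once if the plunger or jig is pushed with more than 40 N (contact force between any of the fingers, the fingers and jig above 40 N).
It fails at once if a bystander is moved, lifted or carried more than 12 mm, or tipped (distance of any of pull, glue, tape, wax, square, spray, stain from where it was at the start of the episode above 0.012 m or angle between any of pull, glue, tape, wax, square, spray, stain's own z axis and vertical above 0.2 rad).
It also fails if it takes over 48 s, if anything falls off the work surface, if the arm or the gripper's body presses on something with over 40 N, if the wrist force passes 120 N, or if a joint passes its speed limit or range.

## Working session

There is one attempt and no reset: what is moved stays moved. The work goes in short steps, Python scripts to look and compute and a tool call to move; the robot and the scene stay as the last step left them, time stands still between calls to the robot, and variables do not carry over. Pictures are saved under pics/ and viewed, about 8 in all and at most 12, crops included, and the job is handed in when it is done.

Besides the shell and the picture viewer there is one more tool, called after "Emit:" by a JSON object that holds its "api" and its "payload", one argument or row to a line. step_arm: Moves the arm, as the interface text tells. Its arguments: {"type":"object","properties":{"rows":{"type":"array","items":{"type":"array"}},"newtons":{"type":"number"}},"required":["rows"]}

```bash
mkdir -p pics && python3 - <<'E'
from rig import telemetry, cams, nets, env
import cv2
o=telemetry.get_obs(); print({k:o[k] for k in("time","position","tcp_rot","finger_gap","contact_force")}, env.tcp_to_tips)
for c in("top","side"):
    cv2.imwrite(f"pics/{c}0.png",cams.camera(c)[:,:,::-1])
    for n in("mark1","jig","panel","punch_top","spray","glue","tape","stain"):
        print(c,n,[(r["box"],round(r["conf"],2)) for r in nets.look_for(c,n)[:2]])
E
```

```text
{'time': 0.0, 'position': array([0.29346687, 0.57934035, 0.25982677]), 'tcp_rot': array([3.14142868e+00, 1.74240239e-03, 1.10201511e+00]), 'finger_gap': 0.08793038422170152, 'contact_force': array([0.69636   , 0.96294312, 0.22318459])} 0.022
top mark1 [([234.9, 167.4, 126.8, 135.0], 0.75)]
top jig [([268.1, 259.6, 30.0, 26.4], 0.73)]
top panel [([231.1, 170.5, 129.8, 132.5], 0.72)]
top punch_top [([279.5, 267.9, 4.0, 8.8], 0.51)]
top spray [([125.1, 196.5, 48.7, 40.5], 0.71), ([443.3, 184.2, 44.5, 36.3], 0.69)]
top glue [([263.5, 238.7, 16.9, 15.9], 0.47)]
top tape [([119.0, 272.6, 35.1, 25.0], 0.61), ([230.8, 166.0, 128.8, 134.9], 0.55)]
top stain [([232.5, 166.4, 129.4, 132.7], 0.6), ([440.6, 183.4, 48.0, 34.9], 0.57)]
side mark1 [([249.5, 205.0, 162.2, 110.3], 0.79)]
side jig [([262.9, 231.1, 27.9, 28.2], 0.81)]
side panel [([246.9, 204.3, 161.1, 108.8], 0.61)]
side punch_top [([277.6, 233.5, 5.2, 8.8], 0.4), ([248.0, 207.4, 164.8, 106.4], 0.19)]
side spray [([281.9, 118.9, 24.4, 65.6], 0.87)]
side glue [([296.8, 215.5, 10.3, 24.1], 0.72)]
side tape [([228.3, 154.4, 18.2, 34.7], 0.55)]
side stain [([440.9, 355.0, 73.5, 81.3], 0.81)]
```

```bash
python3 - <<'E'
import cv2
i=cv2.imread("pics/top0.png"); cv2.imwrite("pics/top0c.png",cv2.resize(i[150:320,215:385],(680,680),interpolation=cv2.INTER_CUBIC)[:600])
E
```

```text
(no output)
```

View pics/top0.png

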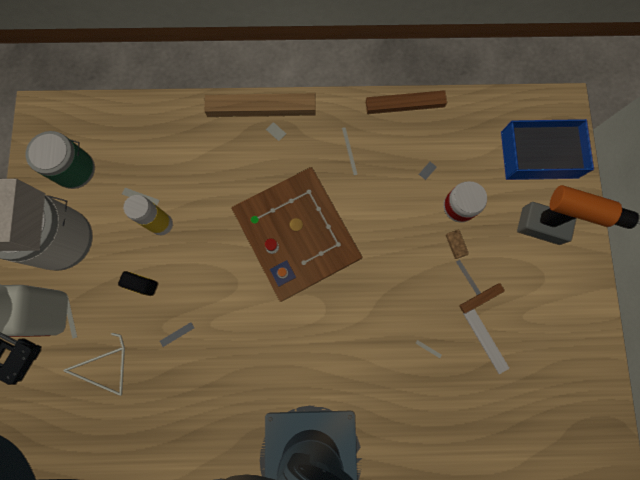

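View pics/top0c.png

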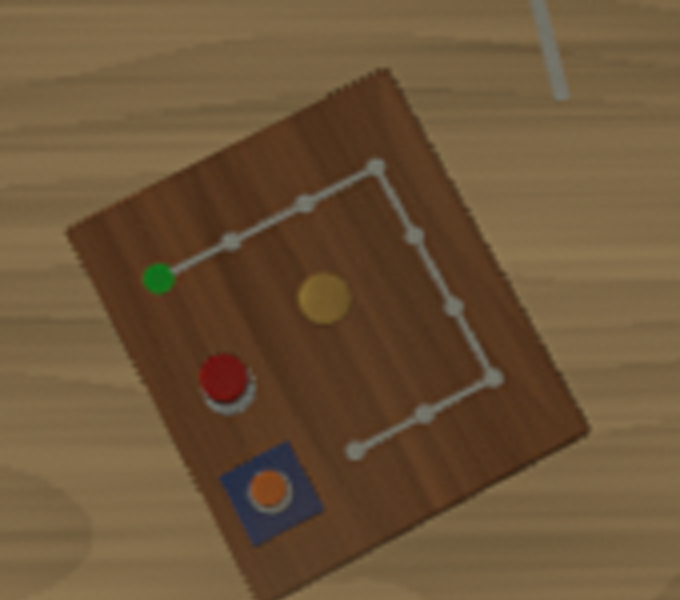

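View pics/side0.png

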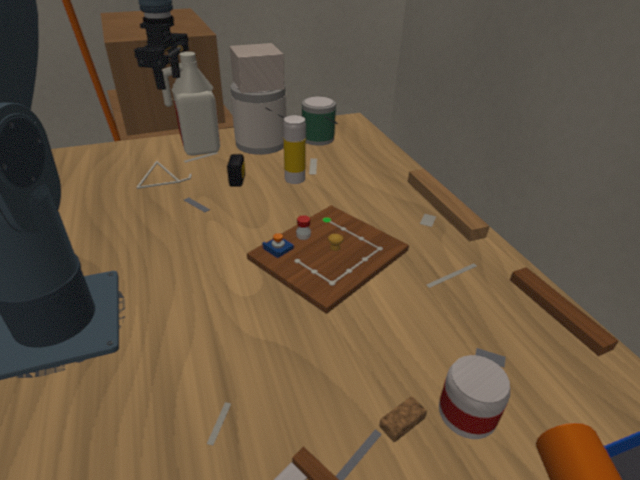

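The top view shows the green dot at (254,219), the corners at (309,191) and (338,244), dot 9 at (303,263) and the orange plunger at (282,272). The glue jar is at (271,245) and the brass pull at (295,225), both inside the U. The side view agrees.

```bash
cat > h.py <<'E'
import numpy as np, cv2
from scipy.spatial.transform import Rotation as R
M=np.array([[-80,-80],[-80,-27],[-80,27],[-80,80],[-27,80],[27,80],[80,80],[80,30],[80,-20]])/1e3
def onplane(m,px,z):
    K=np.array(m["mtx"]);Rm=R.from_rotvec(np.ravel(m["rvec"])).as_matrix();t=np.ravel(m["tvec"])
    d=(Rm.T@np.linalg.solve(K,np.c_[px,np.ones(len(px))].T)).T; c=-Rm.T@t
    return (c+d*((z-c[2])/d[:,2])[:,None])[:,:2]
def fit(P,W):
    Pc,Wc=P-P.mean(0),W-W.mean(0); H=Pc.T@Wc
    a=np.arctan2(H[0,1]-H[1,0],H[0,0]+H[1,1]); Q=np.array([[np.cos(a),-np.sin(a)],[np.sin(a),np.cos(a)]])
    t=W.mean(0)-Q@P.mean(0); return a,t,Q,(W-(P@Q.T+t))*1e3
E
python3 - <<'E'
from h import *
from rig import cams,telemetry
cr=np.array([[158,278],[231,241],[304,203],[375,166],[414,236],[453,306],[493,377],[424,413],[355,451]])
px=(cr+.5)/4-.5+[215,150]
m=cams.camera_model("top"); a,t,Q,r=fit(M,onplane(m,px,.018)); print(a,t,r.round(1).tolist())
print((M@Q.T+t).round(4).tolist(),"jig",Q@[.08,-.08]+t)
print("plunger seen",onplane(m,(np.array([[268,489.]])+.5)/4-.5+[215,150],.054))
g=lambda x,y,z:(onplane(m,np.array([[x,y]]),z)@np.eye(2))[0]
print("pull",g(215+324/4,150+298/4,.032),"glue",g(215+224/4,150+378/4,.05))
print("spray",g(139,207,.18),"tape",g(138,279,.07),"stain",g(468,196,.09))
m=cams.camera_model("side")
px=np.array([[327,220],[380,248.5],[332,283],[297.5,261]]);W=onplane(m,px,.018);a,t,Q,r=fit(M[[0,3,6,8]],W);print("side",a,t,r.round(1).tolist())
print(telemetry.get_obs()["time"], cams.camera_model("wrist"))
E
```

```text
-2.6691648399797403 [0.55288136 0.02582604] [[0.1, -0.0], [-0.1, -0.2], [0.1, 0.0], [0.4, 0.3], [-0.5, -0.2], [0.2, 0.1], [0.1, -0.3], [0.2, 0.1], [-0.7, 0.2]]
[[0.5877, 0.1335], [0.6118, 0.0863], [0.6364, 0.0382], [0.6605, -0.009], [0.6133, -0.0331], [0.5652, -0.0577], [0.518, -0.0818], [0.4953, -0.0373], [0.4725, 0.0072]] jig [0.4452401  0.06065937]
plunger seen [[0.44413093 0.06063726]]
pull [0.56815167 0.02451034] glue [0.51392819 0.08695639]
spray [0.58068754 0.36961232] tape [0.4321095  0.40503506] stain [ 0.6187482 -0.4037792]
side -2.671392954303742 [0.55334735 0.02727293] [[0.0, -0.1], [0.4, 0.2], [-0.4, 0.3], [-0.1, -0.3]]
0.9 {'mtx': array([[394.39466327,   0.        , 319.85826341],
       [  0.        , 394.39466327, 241.95472353],
       [  0.        ,   0.        ,   1.        ]]), 'rvec': array([-2.43464743, -1.4951373 , -0.24139074]), 'tvec': array([-0.64971282, -0.04496187,  0.39236537])}
```

```bash
python3 - <<'E'
from h import *
from rig import cams
print(onplane(cams.camera_model("side"),np.array([[203,152],[260,148],[295,180],[237,183]]),0.0))
m=cams.camera_model("top")
for z in(.2,.3):print(onplane(m,np.array([[68,290],[68,335],[90,235]]),z))
E
```

```text
[[0.36112328 0.63462288]
 [0.53859237 0.60952266]
 [0.58308992 0.37663939]
 [0.42282502 0.40976662]]
[[0.39677081 0.50096984]
 [0.30372042 0.49319975]
 [0.5144791  0.46372774]]
[[0.38718171 0.44781093]
 [0.30374326 0.44084347]
 [0.49273095 0.41441587]]
```

Emit:
{"api": "step_arm", "payload": {
  "rows": [
    [[-35, 0, 0], 0, -1],
    [[-70, 0, 0], 0, -1],
    [[-105, 0, 0], 0, -1],
    [[-140, 5, 0], 0, -1],
    [[-165, 30, 0], 0.1, -1],
    [[-180, 65, 0], 0.2, -1],
    [[-190, 100, 0], 0.3, -1],
    [[-200, 135, 0], 0.4, -1]
  ],
  "newtons": 20
}}

```text
time: 1.57
position: [0.3243, 0.3391, 0.2612]
tcp_rot: [-3.141, -0.001, 0.698]
contact_force: [1.0, 1.4, 0.6]
finger_gap: 0.037
```

Emit:
{"api": "step_arm", "payload": {
  "rows": [
    [[10, 40, 0], 0.03, -1],
    [[20, 80, 0], 0.08, -1],
    [[30, 120, 0], 0.13, -1],
    [[40, 160, 0], 0.18, -1],
    [[50, 200, 0], 0.227, -1],
    [[60, 240, 0], 0.227, -1],
    [[65, 280, 0], 0.227, -1],
    [[70, 310, 0], 0.227, -1]
  ]
}}

```text
time: 2.23
position: [0.5795, 0.1435, 0.2614]
tcp_rot: [3.141, -0.002, 0.469]
contact_force: [-0.1, 0.2, -0.0]
finger_gap: 0.0006
```

```bash
python3 - <<'E'
from h import *
from rig import telemetry,cams
o=telemetry.get_obs();m=cams.camera_model("wrist");i=cams.camera("wrist")
print(o["time"],o["position"],o["tcp_rot"],o["finger_gap"])
cv2.imwrite("pics/w1.png",i[:,:,::-1])
a=-2.670;t=np.array([.553,.0265]);Q=np.array([[np.cos(a),-np.sin(a)],[np.sin(a),np.cos(a)]])
W=np.c_[M@Q.T+t,np.full(9,.018)];p=cv2.projectPoints(np.r_[W,[[*(Q@[.08,-.08]+t),.054]]],np.array(m["rvec"]),np.array(m["tvec"]),np.array(m["mtx"]),None)[0]
print(p.reshape(-1,2).round(0).tolist())
E
```

```text
2.2333 [0.57952311 0.14346476 0.26136974] [ 3.14075988e+00 -1.58487316e-03  4.68895910e-01] 0.0006421010109724427
[[322.0, 213.0], [322.0, 264.0], [322.0, 312.0], [322.0, 355.0], [274.0, 355.0], [224.0, 356.0], [176.0, 356.0], [170.0, 315.0], [164.0, 271.0], [140.0, 223.0]]
```

View pics/w1.png

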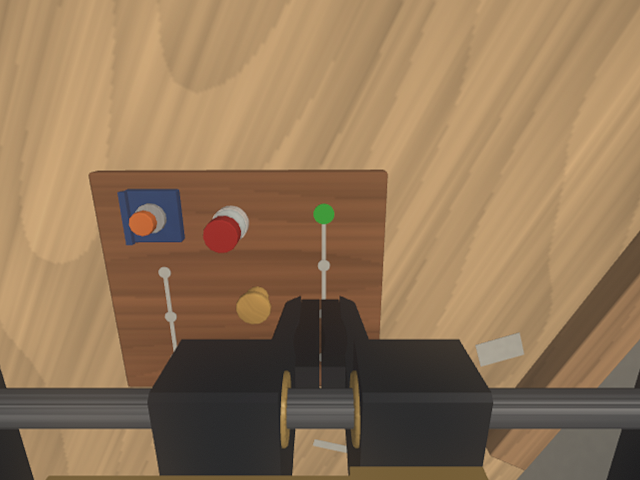

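The wrist view shows the green dot at (324,214), dot 2 at (323,266), dot 9 at (164,272) and the plunger at (143,223). All are within about 3 px (roughly 3 mm) of where the fit predicts. Descending now.

Emit:
{"api": "step_arm", "payload": {
  "rows": [
    [[3, 12, 35], 0, -1],
    [[3, 12, 75], 0, -1],
    [[3, 12, 115], 0, -1],
    [[3, 12, 150], 0, -1],
    [[3, 12, 180], 0, -1],
    [[3, 12, 197], 0, -1],
    [[3, 12, 203], 0, -1],
    [[3, 12, 203], 0, -1]
  ]
}}

```text
time: 2.95
position: [0.5912, 0.1284, 0.0574]
tcp_rot: [3.137, -0.001, 0.463]
contact_force: [-0.0, -0.3, 0.0]
finger_gap: 0.0006
```

Emit:
{"api": "step_arm", "payload": {
  "rows": [
    [[0, 0, 0], 0, -1],
    [[0, 15, 0], 0, -1],
    [[0, 35, 0], 0, -1],
    [[0, 57, 0], 0, -1],
    [[0, 80, 0], 0, -1],
    [[0, 103, 0], 0, -1],
    [[1, 125, 0], 0, -1],
    [[1, 143, 0], 0, -1]
  ]
}}

```text
time: 3.62
position: [0.6581, -0.001, 0.0606]
tcp_rot: [3.135, -0.004, 0.462]
contact_force: [0.7, 0.8, 0.3]
finger_gap: 0.0005
```

Emit:
{"api": "step_arm", "payload": {
  "rows": [
    [[-1, 8, 2], 0, -1],
    [[-1, 8, 2], 0, -1],
    [[-15, 8, 2], 0, -1],
    [[-35, 8, 2], 0, -1],
    [[-58, 8, 2], 0, -1],
    [[-81, 9, 2], 0, -1],
    [[-105, 9, 2], 0, -1],
    [[-128, 9, 2], 0, -1]
  ]
}}

```text
time: 4.28
position: [0.5466, -0.0647, 0.0589]
tcp_rot: [3.135, -0.005, 0.464]
contact_force: [0.2, -0.5, -0.7]
finger_gap: 0.0005
```

Emit:
{"api": "step_arm", "payload": {
  "rows": [
    [[-18, 2, 0], 0, -1],
    [[-33, 2, 0], 0, -1],
    [[-33, 2, 0], 0, -1],
    [[-33, -12, 0], 0, -1],
    [[-33, -30, 0], 0, -1],
    [[-33, -48, 0], 0, -1],
    [[-33, -66, 0], 0, -1],
    [[-34, -82, 0], 0, -1]
  ]
}}

```text
time: 4.95
position: [0.48, -0.0026, 0.0585]
tcp_rot: [3.136, -0.007, 0.467]
contact_force: [0.0, 0.6, -0.6]
finger_gap: 0.0004
```

Emit:
{"api": "step_arm", "payload": {
  "rows": [
    [[-2, -13, 0], 0, -1],
    [[-2, -13, 0], 0, -1],
    [[-2, -13, 0], 0, -1],
    [[-2, -13, -15], 0, -1],
    [[-2, -13, -35], 0, -1],
    [[-2, -13, -45], 0, -1],
    [[-2, -13, -45], 0, -1],
    [[-2, -13, -45], 0, -1]
  ]
}}

```text
time: 5.62
position: [0.4728, 0.0082, 0.1037]
tcp_rot: [3.135, -0.009, 0.467]
contact_force: [0.3, -0.1, 1.3]
finger_gap: 0.0004
```

```bash
python3 - <<'E'
from h import *
from rig import telemetry,cams
o=telemetry.get_obs();m=cams.camera_model("wrist");i=cams.camera("wrist")
print(o["time"],o["position"],o["tcp_rot"],o["contact_force"])
T=np.array([.4451,.0614]);d=R.from_euler("xyz",o["tcp_rot"]).as_matrix().T@(np.r_[T,.054]-o["position"]);print(d*1e3)
p=cv2.projectPoints(np.array([[*T,.054]]),np.array(m["rvec"]),np.array(m["tvec"]),np.array(m["mtx"]),None)[0];print(p)
hsv=cv2.cvtColor(i,cv2.COLOR_RGB2HSV);k=cv2.inRange(hsv,(5,150,120),(18,255,255))
n,_,s,c=cv2.connectedComponentsWithStats(k)
for j in range(1,n):
    if s[j,4]>150:print(s[j],c[j],onplane(m,c[j:j+1],.054))
cv2.imwrite("pics/w2.png",i[:,:,::-1])
E
```

```text
5.6167 [0.47284153 0.00817954 0.10368292] [ 3.13543876 -0.0089731   0.46720007] [ 0.26676756 -0.12349465  1.28066936]
[ -1.2444579  -60.31598385  49.30351339]
[[[315.1783232  160.96859708]]]
[ 295  136   49   51 1882] [318.82146652 161.16206164] [[0.44655773 0.06203874]]
```

View pics/w2.png

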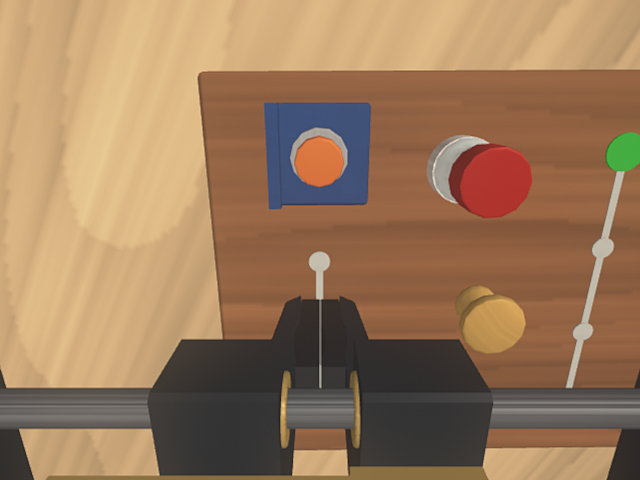

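The plunger is seen at (319,161), within 2 mm of the estimate. The rib faces away from the fingers.

Emit:
{"api": "step_arm", "payload": {
  "rows": [
    [[0, -25, 0], 0, -1],
    [[0, -50, 0], 0, -1],
    [[0, -60, 0], 0, -1],
    [[0, -60, 0], 0, -1],
    [[0, -60, 10], 0, -1],
    [[0, -60, 20], 0, -1],
    [[0, -60, 23], 0, -1],
    [[0, -60, 23], 0, -1]
  ]
}}

```text
time: 6.33
position: [0.4449, 0.0604, 0.0784]
tcp_rot: [3.136, -0.005, 0.465]
contact_force: [-0.2, 0.0, -0.1]
finger_gap: 0.0002
```

Emit:
{"api": "step_arm", "payload": {
  "rows": [
    [[1, 0, 2], 0, -1],
    [[1, 0, 3], 0, -1],
    [[1, 0, 4], 0, -1],
    [[1, 0, 5], 0, -1],
    [[1, 0, 6.5], 0, -1],
    [[1, 0, 8], 0, -1],
    [[1, 0, 9], 0, -1],
    [[1, 0, 9], 0, -1]
  ]
}}

```text
time: 7.0
position: [0.446, 0.0602, 0.0695]
tcp_rot: [3.135, -0.005, 0.465]
contact_force: [-1.0, -3.8, 7.1]
finger_gap: 0.0003
```

Emit:
{"api": "step_arm", "payload": {
  "rows": [
    [[0, 0, 1], 0, -1],
    [[0, 0, 1.5], 0, -1],
    [[0, 0, 2], 0, -1],
    [[0, 0, 2], 0, -1],
    [[0, 0, 2], 0, -1]
  ]
}}

```text
time: 7.42
position: [0.446, 0.0602, 0.0683]
tcp_rot: [3.136, -0.005, 0.465]
contact_force: [-4.5, -2.5, 16.4]
finger_gap: 0.0004
```

```bash
python3 - <<'E'
from rig import telemetry,cams
import cv2
i=cams.camera("side");cv2.imwrite("pics/s2.png",cv2.resize(i[110:330,180:460],None,fx=2.7,fy=2.7,interpolation=2)[:,:,::-1])
o=telemetry.get_obs();print(o["time"],o["position"],o["contact_force"])
E
```

```text
7.4667 [0.44599886 0.06016607 0.06830222] [-4.20640809 -2.11371514 15.75940429]
```

View pics/s2.png

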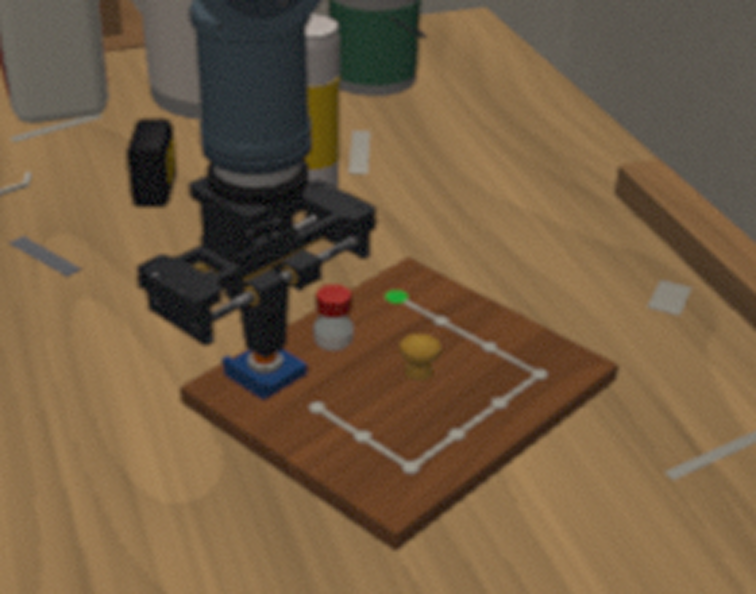

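The fingers are on the plunger at crop (265,355), with a steady push of about 16 N, twice the spring's full load, so it is at its stop. The jar, pull, tape and can stand undisturbed. Handing in now.

```bash
python3 -c "
from rig import ticket,telemetry
print(ticket.hand_in());print(telemetry.get_obs()['contact_force'])"
```

```text
the job is handed in; nothing more can be done
None
the job is handed in; nothing more can be done
```

I traced the line with shut fingertips from the green dot to dot 9, then pressed the orange plunger to its stop. I handed the job in at about 7.5 s with the plunger still held down.

- **Trace:** The tips ran about 17–21 mm above the wood. The logged positions were within about 10 mm of the line; at the green dot the fingers were about 7 mm past its centre. No contact showed in the force readings.
- **Plunger:** The last reading was about 16 N upward, against 8 N for the spring fully down and the 40 N limit. The tips were at 46.3 mm, where fully down is 46 mm. There was also a sideways force of about 5 N, well below any limit.
- **Bystanders:** The last side view showed the jar, pull, tape measure and spray can standing and apparently undisturbed. The sanding block, try square and stain tin were outside that crop and I did not check them again, but the arm never went near them.
- **Position checks:** The top camera, side camera and wrist views agreed to within about 3 mm.

The hand-in gave no verdict, and I could not read the force after it.

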